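Crack the stuck lid of a clamped water meter

TASK

A brass water meter stands loose in the open vise and its blue hinged lid is stuck down by its gasket. Wind the vise crank clockwise until the soft jaw grips the meter tight, then take the lid by its thumb lug, pull it up until the gasket lets go, and hold it just ajar - about two fingers' width at the lug, never swung wide open - so the inspector can look under it. Finish while still holding the lid still there, with the meter upright and tight in the vise, and leave the other things on the bench where they are.

Things in the scene. Friction and masses are not known exactly. Their poses are not given: they have to be found in the camera images.
- vise: Green machine vise with 100 mm wide jaws, bolted down on a grey riser; fixed to the bench. Origin under its middle at bench height; its z is up, its y runs along the screw from the fixed jaw (-y end) to the crank (+y end). Bed top, on which the meter stands, 130 mm up; jaws 36 mm high above the bed, both faced with black soft pads. Outline without crank 150 x 270 mm.
- crank_axis (a point): Fixed point on the axis of the vise screw (vise x 0, y +193 mm, height 110 mm), level with the middle of the crank's grip; axes as the vise's.
- crank_grip (a point): Middle of the crank's black free-spinning grip: a round bar 21 mm thick and 70 mm long (35 mm to each side of this point), parallel to the vise y axis, on a crank arm of 55 mm radius. Its bottom position is 55 mm above the bench. The steel arm lies at the grip's inner end (-y), nothing beyond its outer end.
- crank (a joint): Crank angle in rad. At 0 the grip is straight above the axis; growing angle is clockwise for someone facing the crank end of the vise (from the top the grip goes towards vise -x, then down) and closes the jaw. Starts anywhere in -3.1 to 3.1 and may need over a turn. Turning takes about 3 N at the grip; it stops hard near 7.0. One full turn moves the jaw 12 mm. It stays where it is left.
- jaw (a joint): Travel of the moving jaw in m, growing as it closes (crank angle x 1.91 mm). The clear gap between the soft pads is 74 mm minus this value. The 64 mm wide meter starts about 1 mm off the fixed pad: the moving pad touches it at about 0.009, pushes it home at 0.010 and then yields by about 30 N per mm, so the meter is tight from about 0.0122 (crank 6.4) to the stop at about 0.0134.
- meter: Brass water meter, 1.2 kg, standing loose on the vise bed. Origin under the middle of its foot; z up, x along its two threaded tails (166 mm over all), parallel to the jaws. Foot 72 x 64 mm (64 across the jaws), round case 78 mm across, blue round lid on top 78 mm across, its underside 98 mm above the origin.
- lid_hinge (a point): Middle of the lid's hinge pin, on the meter at x -41 mm, height 100 mm over its origin; the pin runs along the meter's y axis. Axes as the meter's.
- lug (a point): Grip point on the lid's thumb lug, a blue upright block 26 mm long (radially), 12 mm thick (along the meter's y) and 32 mm high, standing on the lid opposite the hinge. The point is 68 mm from the hinge pin towards meter +x and 28 mm above it; the lid's top beside the lug is 7 mm above the pin, the lug's top 39 mm.
- lid (a joint): Opening of the lid in rad, 0 shut, growing as the lug rises; stop at 1.15. Gap at the lug's end of the rim is about 80 mm x sin(angle). The gasket's lip holds it shut: the pull needed straight up at the lug rises to about 12 N within the first 3 mm, then drops away and the lid pops past the lip. Let go, it would drop back onto the lip (about 0.12 rad); above that only the hand carries it.
- bolt_tray: Blue open tray of brass bolts, 150 x 110 x 45 mm, loose; origin under its middle. Bystander.
- union: Loose brass union nut with tail, 48 mm across, 44 mm high; origin under its middle. Bystander.
- wrench: Loose steel wrench, 200 mm long, lying flat. Bystander.
- tape_spool: Loose white tape spool, 60 mm across, 26 mm high; origin under its middle. Bystander.

How it is judged:
On the way, in this order (a step that is already met when the one before it is completed fails the run):
1. the jaw grips the meter tight, the lid still shut (value of joint jaw above 0.011 m and contact force between pad and meter above 25 N and value of joint lid below 0.04 rad), for 0.2 s.
2. the gasket has let go: the lid is up, with the meter still tight (value of joint jaw above 0.011 m and contact force between pad and meter above 25 N and value of joint lid above 0.1 rad), for 0.1 s.
At the end, for the whole second after the job is handed in: The fingers hold the lid still, open 0.17 to 0.62 rad (rim gap about 13 to 46 mm); the jaw grips the meter with more than 25 N; the meter stands upright on the vise bed (within 7 mm of its height and 0.08 rad) (value of joint jaw above 0.011 m and contact force between pad and meter above 25 N and value of joint lid between 0.17 and 0.62 rad and velocity of joint lid between -0.1 and 0.1 rad/s and contact force between the fingers and lid above 0.5 N and z of meter in the frame of vise below 0.137 m and angle between meter's own z axis and vertical below 0.08 rad); the arm keeps its last pose, push and grip.
It fails at once if the lid is swung wide open (past 0.85 rad) (value of joint lid above 0.85 rad).
It fails at once if another thing on the bench is shifted more than 20 mm (distance of any of bolt_tray, union, wrench, tape_spool from where it was at the start of the episode above 0.02 m).
It also fails if it takes over 58 s, if anything falls off the work surface, if the arm or the gripper's body presses on something with over 40 N, if the wrist force passes 120 N, or if a joint passes its speed limit or range.

ROBOT

A 6-joint arm with a two-finger parallel gripper is mounted at the origin on the work surface. World frame = base frame: x ahead of the robot, y to its left, z up, the work surface at z = 0. Lengths are in m, angles in rad, forces in N, time in s.
With the tool pointing down it reaches from about 0.325 to 0.9 m from the base axis. Payload 6.1 kg.
Tool frame: the origin (TCP) lies at the very end of the fingers, on their centre line; the grasp point (between the pads) lies 19 mm behind it (bot.tcp_to_grasp is the distance from the TCP to the grasp point, in m); z points along the fingers, y is the line along which they close (so a half turn about z gives the same grasp; the last joint's range is limited). The gripper opens to 87 mm and grips with 3 to 60 N. Pads are 19 mm wide; open, the fingers measure 117 mm over their backs; the gripper's body (75 mm by 190 mm) begins 51 mm behind the grasp point.
Start: joints at [-1.357, 0.22, 1.526, -0, 1.395, -0.126], TCP at [0.208, -0.589, 0.196] pointing down, gripper open.
Joint ranges: [-2.98, 2.98], [-0.91, 2.08], [0.09, 2.57], [-1.24, 4.39], [0.2, 2.65], [-2.68, 2.68]. Speed limits (rad/s): [2.57, 2.57, 3.01, 3.14, 3.14, 3.14].

INTERFACE

Orientations are given as a unit quaternion [x, y, z, w].
In Python, from rig import sense, viewer, finish_job, bot gives the robot as it stands.
- The arm moves only by the tool drive_tool, never from a script. Its argument "increments" is a list of rows, each an object with "translation": the shift along the tool's x, y, z as a fraction of full scale, a list of three; "spin": the turn about the tool's z as a fraction of full scale. In form: [{"translation": [tx, ty, tz], "spin": spin}, ...]. A call has 1 to 10 rows; each row is the pose to reach, as a shift and turn from the pose commanded when the call began, along the tool's axes at that moment, turning the shorter way round; what a row does not reach only later rows make up. Full scale, the value 1, is 0.8 m for a shift and 2 pi rad for a turn. A row lasts 1/10 s, in which the tool goes at most 50 mm and 8.59 degrees, less where a joint would pass 70% of its speed; a pose out of reach is approached as far as the arm can. A call with a number of a shift or a turn outside -1 to 1 is refused whole. A call with a gripper value outside its range is refused whole. "hand" is the closure, from -1 (fully open) to 1 (shut), so that 0 is half open, set as the call begins (left out, the last holds). The fingers move at their own pace and stop on an object; "grip_force" is the grip in N (left out, the last holds). Time passes only in rows, so rows that repeat a pose let the fingers close. It gives the time, the measured TCP pose, the force, the opening and the grip force at its end, in the units of the state.
- sense(): the state, without advancing time (a new reading comes with each control period).
- viewer.camera(name): name is "scene" or "top" or "wrist"; returns a dict with "pixels" (400x640x3 uint8, red, green, blue), "camera_matrix" (3x3 intrinsics, pixels), "R" (3x3) and "t" (3): a world point X has camera coordinates R X + t; the wrist camera has in their place "T_tool_cam" (4x4, takes a point from camera to tool coordinates, whose origin is the TCP and whose axes are the flange's). Camera axes: x right, y down, z forward; pixel columns grow to the right and rows downward; lengths in m; the calibration is good to about 2 mm. A picture is of the moment at which its call begins: read the wrist's pose just before it. There is no depth.
- finish_job(): hands the job in; it is judged then, once.
Trained networks look in the newest picture that a camera, given by its name, has taken for a name from the list of things; names that differ only in an ending like _2 or _b are one class to them, and where a whole thing is asked for, a point or a joint stands for the part that bears it (a point fixed in the world has none). Each returns a list of dicts, best first, with "score" (0 to 1); they miss things now and then, are a little off and sometimes report something else, mostly with a low value. They report only what shows in the picture. A call takes as long as a camera call.
- viewer.recognise(label, camera): "rect" ([left, top, right, bottom] in pixels, round what is visible of it).
- viewer.landmark_of(label, camera): "point" ([column, row] in pixels: a listed point, or the origin of a listed thing).
The state is a dict: "time_s": time; "qpos": joint angles; "joint_vel": joint speeds; "tau": joint torques, N m; "tool_pos": TCP position; "eef_rot": TCP orientation; "wrist_force": force on the tool from outside, world axes, zero at the start; "ft_torque": the same for the moment, N m; "grip_width": finger opening in m; "finger_force": force on a finger pad.
Only numpy, scipy, OpenCV 4.12 (cv2) and the standard library are available. Lean on these libraries where they do the work, as an engineer would, in place of code of your own. Each camera call takes 0.05 s, during which the arm holds its last target. There are 200 camera calls.

## Working session

There is one attempt and no reset: what is moved stays moved. The work goes in short steps, Python scripts to look and compute and a tool call to move; the robot and the scene stay as the last step left them, time stands still between calls to the robot, and variables do not carry over. Pictures are saved under pics/ and viewed, at most 10 in all, crops included, and the job is handed in when it is done.

Besides the shell and the picture viewer there is one more tool, called after ">>>" as name([rows], argument=value, ...), one row to a line, values as JSON. drive_tool: Moves the arm, as the interface text tells. Shift numbers are shares of 0.8 m and turn numbers shares of 2 pi rad, none past 1 either way. Its arguments: {"type":"object","properties":{"increments":{"type":"array","items":{"type":"object","properties":{"translation":{"type":"array","items":{"type":"number","minimum":-1,"maximum":1}},"spin":{"type":"number","minimum":-1,"maximum":1}}}},"hand":{"type":"number"},"grip_force":{"type":"number"}},"required":["increments"]}

```bash
ls; mkdir -p pics
cat > h.py <<'E'
import numpy as np, cv2
from rig import sense, viewer, finish_job, bot
def snap(n,f=None):
    c=viewer.camera(n)
    if f: cv2.imwrite('pics/'+f,c['pixels'][:,:,::-1])
    return c
E
python3 - <<'E'
from h import *
s=sense();print(s)
import os
for n in ['scene','top']:
    c=snap(n,n+'0.png');print(n,c['camera_matrix'].tolist(),c['R'].tolist(),c['t'].tolist())
    for l in ['vise','crank_axis','crank_grip','meter','lid_hinge','lug','bolt_tray','union','wrench','tape_spool']:
        r=viewer.landmark_of(l,n);print(l,[(np.round(d['point']).tolist(),round(d['score'],2)) for d in r[:2]])
E
```

```text
pics
{'time_s': 0.0, 'qpos': array([-1.35708835e+00,  2.21254545e-01,  1.52760463e+00,  1.39649886e-05,
        1.39470849e+00, -1.26107188e-01]), 'joint_vel': array([-3.56003862e-04, -1.86350406e-04,  6.27174078e-05, -9.13269889e-04,
        2.26135861e-03,  8.62436468e-04]), 'tau': array([ 3.42904150e-04, -4.94608390e+01, -3.87380791e+01,  6.99894852e-02,
        5.73433167e-02, -1.51254922e-04]), 'tool_pos': array([ 0.20817313, -0.58859598,  0.19472314]), 'eef_rot': array([ 9.85600125e-01,  1.69089971e-01, -3.63725662e-05, -9.86858899e-04]), 'wrist_force': array([-0.17621552, -0.08577954, -0.25565675]), 'ft_torque': array([-0.03627967,  0.03740608,  0.00168135]), 'finger_force': 0.0, 'grip_width': 0.0866425378798862}
scene [[487.2398367731371, 0.0, 322.292869974055], [0.0, 487.2398367731371, 198.43109210756273], [0.0, 0.0, 1.0]] [[0.8755857266069227, 0.4825143163323723, 0.023012385720097686], [0.28011635409226443, -0.46834309760883935, -0.8379675238887326], [-0.39355363488638284, 0.7401585488639985, -0.5452346825095183]] [-0.4870711585286651, -0.023950197238238196, 1.5596403401221
[... 418 characters left out ...]
1292821907667, 0.0, 318.598823518472], [0.0, 420.1292821907667, 201.15156589791624], [0.0, 0.0, 1.0]] [[0.006884795147901489, -0.9999694094272243, 0.003712116046127451], [-0.9957628770058766, -0.007196155896777307, -0.09167610439633812], [0.09170001293756966, -0.0030652161551451176, -0.9957819601083219]] [-0.006577317358116516, 0.5768767295026904, 1.3323444679449612]
vise []
crank_axis [([286.0, 185.0], 0.56)]
crank_grip [([287.0, 190.0], 0.82)]
meter [([367.0, 191.0], 0.75)]
lid_hinge [([367.0, 209.0], 0.57)]
lug [([374.0, 184.0], 0.9), ([351.0, 199.0], 0.59)]
bolt_tray [([452.0, 180.0], 0.57)]
union [([454.0, 247.0], 0.6)]
wrench [([424.0, 237.0], 0.71)]
tape_spool [([201.0, 200.0], 0.62)]
```

Run:
```python
import cv2
for n in ['scene0','top0']:
    i=cv2.imread(f'pics/{n}.png'); 
    c=i[120:400,150:430] if n=='scene0' else i[100:300,170:500]
    cv2.imwrite(f'pics/{n}c.png',cv2.resize(c,None,fx=2.1 if n=='scene0' else 2.4,fy=2.1 if n=='scene0' else 2.4,interpolation=cv2.INTER_CUBIC))
```

```text
(no output)
```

View pics/scene0c.png

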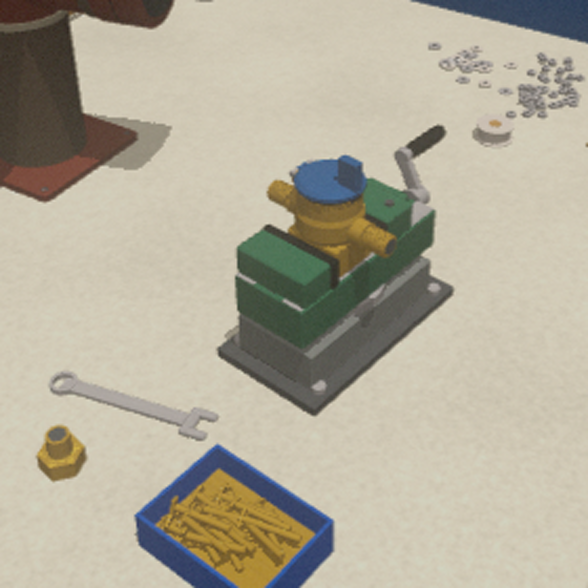

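View pics/top0c.png

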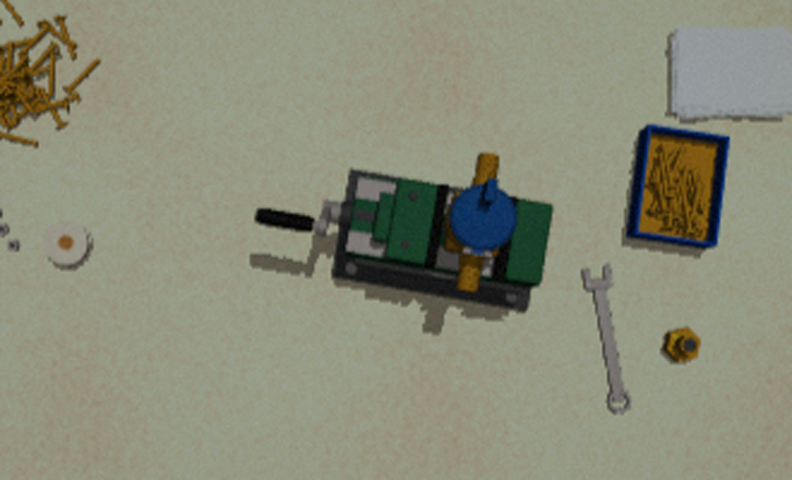

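The scene crop shows the meter in the open vise, crank towards world +y with the grip up, and the lug at the +x side of the lid. The tray, wrench and union are on the far -y side, and the spool is well past the crank. Next I fit the poses.

```bash
cat >> h.py <<'E'
from scipy.optimize import least_squares
def proj(c,X):
    p=c['camera_matrix']@(np.asarray(c['R'])@X+np.asarray(c['t'])); return p[:2]/p[2]
def model(p):
    vx,vy,a,th,mx,my,b=p
    def L(o,a,x,y,z): return np.array([o[0]+x*np.cos(a)-y*np.sin(a),o[1]+x*np.sin(a)+y*np.cos(a),z])
    v=(vx,vy); m=L(v,a,mx,my,.13); 
    return dict(vise=L(v,a,0,0,0),crank_axis=L(v,a,0,.193,.11),crank_grip=L(v,a,-.055*np.sin(th),.193,.11+.055*np.cos(th)),
      meter=m,lid_hinge=L(m,a+b,-.041,0,.23),lug=L(m,a+b,.027,0,.258))
def fit(obs,p0):
    f=lambda p:np.concatenate([w*(proj(c,model(p)[l])-pt) for l,c,pt,w in obs]+[[p[6]*20,p[4]*200]])
    r=least_squares(f,p0,loss='soft_l1',f_scale=2); return r
E
python3 - <<'E'
from h import *
obs=[]
for n in ['scene','top']:
  for k in range(3):
    c=snap(n)
    for l in ['vise','crank_axis','crank_grip','meter','lid_hinge','lug']:
        r=viewer.landmark_of(l,n)
        if r and r[0]['score']>.5: obs.append((l,c,np.array(r[0]['point']),r[0]['score']))
best=min((fit(obs,[.55,.0,a,t,0,-.03,0]) for a in (0,-.2) for t in (-2,-.5,.5,2)),key=lambda r:r.cost)
p=best.x;print(best.cost,np.round(p,4))
for l,X in model(p).items(): print(l,np.round(X,4))
for l,c,pt,w in obs[::1]: print(l,np.round(proj(c,model(p)[l])-pt,1),round(w,2))
np.save('p.npy',p)
E
```

```text
174.12474107909304 [ 0.5895 -0.111  -0.1366  0.3474  0.0062 -0.0318 -0.0951]
vise [ 0.5895 -0.111   0.    ]
crank_axis [0.6157 0.0802 0.11  ]
crank_grip [0.5972 0.0828 0.1617]
meter [ 0.5913 -0.1433  0.13  ]
lid_hinge [ 0.5514 -0.1339  0.23  ]
lug [ 0.6176 -0.1495  0.258 ]
vise [ 0.  -0.7] 0.67
crank_axis [-4.2 -0.3] 0.62
meter [-2.6  2.1] 0.76
lid_hinge [-1.7  0.1] 0.64
lug [0.5 0. ] 0.77
vise [-2.7 -0.7] 0.66
crank_axis [-0.6  2.1] 0.91
crank_grip [-1.4  0. ] 0.54
meter [-1.5  0.8] 0.92
lid_hinge [-2.1 -0.2] 0.73
lug [ 2.7 -1.8] 0.66
vise [-1.2  0.3] 0.75
crank_axis [-1.7  2.2] 0.9
crank_grip [-0.2  0. ] 0.77
meter [-0.9  1.5] 0.8
lid_hinge [-2.1  0.7] 0.77
lug [ 2.6 -0.1] 0.93
vise [-0.8 -4.5] 0.57
crank_axis [2.  1.1] 0.57
crank_grip [ 0.6 -1.9] 0.63
meter [-1.6  2.9] 0.79
lid_hinge [ 0.6 -3.4] 0.83
lug [-0.7 -0.9] 0.78
vise [-1.9 -3.6] 0.85
crank_axis [ 1.4 -2. ] 0.71
crank_grip [-2.5  0.5] 0.74
meter [-2.8  3. ] 0.97
lid_hinge [-0.7 -3.3] 0.88
lug [ 1.3 -0.6] 0.71
vise [-1.4 -0.5] 0.62
crank_axis [-78.1  -5.3] 0.75
crank_grip [-0.5 -0.2] 0.84
meter [-2.6  3. ] 0.6
lid_hinge [-1.3 -1.2] 0.85
lug [2.4 0.8] 0.6
```

```bash
cat >> h.py <<'E'
from scipy.spatial.transform import Rotation as Ro
def rel(X,yaw=None,s=None):
    s=s or sense(); R=Ro.from_quat(s['eef_rot']).as_matrix()
    t=R.T@(np.array(X)-s['tool_pos'])/.8
    y0=np.arctan2(R[1,0],R[0,0]); 
    sp=0 if yaw is None else -((yaw-y0+np.pi)%(2*np.pi)-np.pi)/(2*np.pi)
    print('T',np.round(t,4).tolist(),'spin',round(sp,4)); return t,sp
E
python3 - <<'E'
from h import *
s=sense();a=np.load('p.npy')[2]
rel([s['tool_pos'][0],s['tool_pos'][1],.34],None,s)
rel([.6,.10,.34],a+np.pi/2,s)
E
```

```text
T [-0.0, 0.0, -0.1802] spin 0
T [0.7488, -0.6492, -0.1802] spin -0.1742
```

>>> drive_tool([
  {"translation": [0,0,-0.06],"spin": 0},
  {"translation": [0,0,-0.12],"spin": 0},
  {"translation": [0.1,-0.087,-0.18],"spin": -0.02},
  {"translation": [0.7488,-0.6492,-0.18],"spin": -0.174},
  {"translation": [0.7488,-0.6492,-0.18],"spin": -0.174},
  {"translation": [0.7488,-0.6492,-0.18],"spin": -0.174},
  {"translation": [0.7488,-0.6492,-0.18],"spin": -0.174},
  {"translation": [0.7488,-0.6492,-0.18],"spin": -0.174},
  {"translation": [0.7488,-0.6492,-0.18],"spin": -0.174},
  {"translation": [0.7488,-0.6492,-0.18],"spin": -0.174},
], hand=-1)

```text
time_s: 4.2
tool_pos: [0.4042, -0.2437, 0.3257]
eef_rot: [0.753, 0.659, 0.0, 0.001]
wrist_force: [1.6, 0.1, -0.2]
grip_width: 0.0868
finger_force: 0.0
```

Run:
```python
from h import *
s=sense();print(s['tool_pos'],s['qpos']);rel([.6,.10,.34],np.load('p.npy')[2]+np.pi/2,s)
```

```text
[ 0.40416645 -0.24371965  0.32568652] [-7.10019471e-01 -2.07762467e-01  1.71735262e+00  8.32837147e-05
  1.63094903e+00 -5.77032912e-01]
T [0.4583, 0.1857, -0.018] spin 0.0006
```

>>> drive_tool([
  {"translation": [0.4583,0.1857,-0.018]},
  {"translation": [0.4583,0.1857,-0.018]},
  {"translation": [0.4583,0.1857,-0.018]},
  {"translation": [0.4583,0.1857,-0.018]},
  {"translation": [0.4583,0.1857,-0.018]},
  {"translation": [0.4583,0.1857,-0.018]},
  {"translation": [0.4583,0.1857,-0.018]},
  {"translation": [0.4583,0.1857,-0.018]},
  {"translation": [0.4583,0.1857,-0.018]},
  {"translation": [0.4583,0.1857,-0.018]},
])

```text
schema error: expected keys translation, spin
```

Run:
```python
from h import *
s=sense();print(s['tool_pos'],s['joint_vel'].round(3),s['qpos'].round(2));c=snap('wrist','w1.png')
T=np.asarray(c['T_tool_cam']);print(T.round(4).tolist(),c['camera_matrix'].tolist())
for l in ['crank_grip','crank_axis','lug','lid_hinge']: print(l,[(np.round(d['point']).tolist(),round(d['score'],2)) for d in viewer.landmark_of(l,'wrist')[:2]])
# predicted
A=Ro.from_quat(s['eef_rot']).as_matrix()
m=model(np.load('p.npy'))
for l in ['crank_grip','crank_axis','lug','lid_hinge']:
    Xt=A.T@(m[l]-s['tool_pos']); Xc=T[:3,:3].T@(Xt-T[:3,3]); q=c['camera_matrix']@Xc; print(l,q[:2]/q[2])
```

```text
[ 0.40416645 -0.24371965  0.32568652] [ 1.041e+00 -9.100e-02  4.400e-02  1.000e-03  4.200e-02  4.230e-01] [-0.71 -0.21  1.72  0.    1.63 -0.58]
[[0.0007, -0.9619, -0.2735, 0.0745], [1.0, 0.0007, 0.0, 0.0001], [0.0002, -0.2735, 0.9619, -0.1892], [0.0, 0.0, 0.0, 1.0]] [[317.46897426745187, 0.0, 314.036829640463], [0.0, 317.46897426745187, 201.58055370684286], [0.0, 0.0, 1.0]]
crank_grip []
crank_axis []
lug [([584.0, 47.0], 0.98)]
lid_hinge [([474.0, 50.0], 0.98)]
crank_grip [ 491.70212793 -231.39161662]
crank_axis [ 482.43870354 -177.06508401]
lug [583.55556837  45.05790053]
lid_hinge [474.69950448  42.84415684]
```

View pics/w1.png

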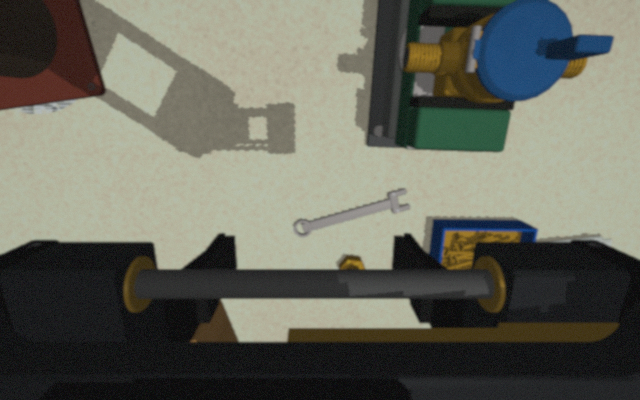

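>>> drive_tool([
  {"translation": [0.4583,0.1857,-0.018],"spin": 0},
  {"translation": [0.4583,0.1857,-0.018],"spin": 0},
  {"translation": [0.4583,0.1857,-0.018],"spin": 0},
  {"translation": [0.4583,0.1857,-0.018],"spin": 0},
  {"translation": [0.4583,0.1857,-0.018],"spin": 0},
  {"translation": [0.4583,0.1857,-0.018],"spin": 0},
  {"translation": [0.4583,0.1857,-0.018],"spin": 0},
  {"translation": [0.4583,0.1857,-0.018],"spin": 0},
  {"translation": [0.4583,0.1857,-0.018],"spin": 0},
  {"translation": [0.4583,0.1857,-0.018],"spin": 0},
])

```text
time_s: 5.45
tool_pos: [0.6015, 0.0959, 0.3385]
eef_rot: [0.754, 0.656, -0.001, -0.0]
wrist_force: [-0.5, -1.2, 0.3]
grip_width: 0.0869
finger_force: 0.0
```

```bash
cat >> h.py <<'E'
def wrist(labels,f=None):
    s=sense();c=snap('wrist',f);T=np.asarray(c['T_tool_cam']);A=Ro.from_quat(s['eef_rot']).as_matrix()
    R=T[:3,:3].T@A.T
    c['R']=R; c['t']=-R@s['tool_pos']-T[:3,:3].T@T[:3,3]
    m=model(np.load('p.npy'));o=[]
    for l in labels:
        r=viewer.landmark_of(l,'wrist'); print(l,'pred',proj(c,m[l]).round(1),[(np.round(d['point'],1).tolist(),round(d['score'],2)) for d in r[:2]])
        if r: o.append((l,c,np.array(r[0]['point']),r[0]['score']))
    return s,c,o
E
python3 - <<'E'
from h import *
import pickle
s,c,o=wrist(['crank_grip','crank_axis','lug','lid_hinge'],'w2.png')
print(s['tool_pos'],s['time_s'],s['qpos'].round(2)); pickle.dump(o,open('o2.pkl','wb'))
E
```

```text
crank_grip pred [312.2 188.5] [([309.7, 184.1], 0.79)]
crank_axis pred [326.4 179.4] []
lug pred [359.7 412.3] []
lid_hinge pred [298.7 386.1] [([328.7, 330.6], 0.65)]
[0.60152158 0.09593086 0.33845195] 5.45 [ 0.03  0.13  1.36 -0.    1.65  0.17]
```

View pics/w2.png

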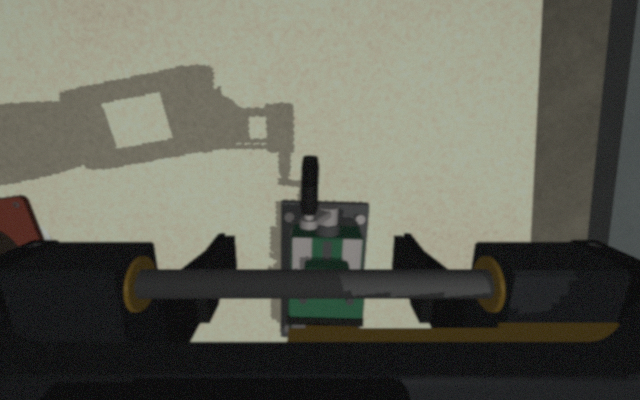

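The wrist view shows the grip from (311,157) to (308,213), the hub near (330,214), and the base-plate corners at (283,203) and (368,203). I'll compare these with the model.

```bash
python3 - <<'E'
from h import *
import pickle
o=pickle.load(open('o2.pkl','rb'));c=o[0][1];p=np.load('p.npy')
def L(p,x,y,z): a=p[2];return np.array([p[0]+x*np.cos(a)-y*np.sin(a),p[1]+x*np.sin(a)+y*np.cos(a),z])
f=lambda p:[L(p,-.075,.135,.008),L(p,.075,.135,.008),L(p,0,.158,.11),L(p,-.055*np.sin(p[3]),.228,.11+.055*np.cos(p[3])),L(p,-.055*np.sin(p[3]),.158,.11+.055*np.cos(p[3]))]
for n,X in zip(['cornerL','cornerR','hub','gripout','gripin'],f(p)): print(n,proj(c,X).round(1))
ob=np.array([[283,203],[368,203],[330,214],[311,157],[308,213]])
w=np.array([1,1,1,1,1.])[:,None]
r=least_squares(lambda q:np.r_[(w*(np.array([proj(c,X) for X in f(q)])-ob)).ravel(), (q[0]-p[0])/.003,(q[1]-p[1])/.004,(q[2]-p[2])/.03],p[:4])
print(r.x, r.fun.round(1))
E
python3 - <<'E'
import cv2
i=cv2.imread('pics/w2.png')[140:240,260:390];cv2.imwrite('pics/w2c.png',cv2.resize(i,None,fx=6,fy=6,interpolation=cv2.INTER_CUBIC))
E
```

```text
cornerL [279.9 200.5]
cornerR [368.1 200.4]
hub [326.2 204.4]
gripout [312.1 159. ]
gripin [312.3 216.5]
[ 0.58710099 -0.11403547 -0.18409241  0.57942509] [-0.4 -2.6  2.5  1.4  0.2 -7.1 -1.   3.1 -0.4  3.7 -0.8 -0.8 -1.6]
```

View pics/w2c.png

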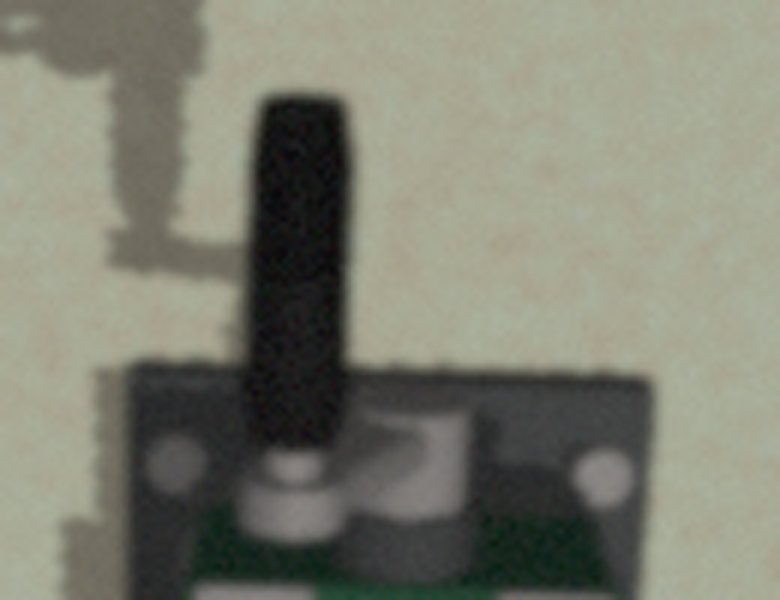

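Run:
```python
from h import *
import pickle
o=pickle.load(open('o2.pkl','rb'));c=o[0][1];p=np.load('p.npy')
def L(p,x,y,z): a=p[2];return np.array([p[0]+x*np.cos(a)-y*np.sin(a),p[1]+x*np.sin(a)+y*np.cos(a),z])
f=lambda p:[L(p,-.075,.135,.008),L(p,.075,.135,.008),L(p,0,.15,.11),L(p,-.055*np.sin(p[3]),.228,.11+.055*np.cos(p[3])),L(p,-.055*np.sin(p[3]),.158,.11+.055*np.cos(p[3]))]
ob=np.array([[282.5,200.8],[368,203.3],[329.5,217],[310.5,155.8],[308.3,214.2]])
w=np.array([[1,1],[1,1],[1,0],[1,1],[1,.3]])
r=least_squares(lambda q:np.r_[(w*(np.array([proj(c,X) for X in f(q)])-ob)).ravel(), (q[0]-p[0])/.004,(q[1]-p[1])/.004],p[:4])
print(r.x, r.fun.round(1))
q=p.copy();q[:4]=r.x
# keep meter world pose
m=model(p)['meter'];d=m[:2]-q[:2];a=q[2];q[4:6]=[d@[np.cos(a),np.sin(a)],d@[-np.sin(a),np.cos(a)]];q[6]=p[6]+p[2]-q[2]
np.save('p.npy',q);print(q)
M=model(q);g=M['crank_grip'];print(M['crank_axis'],g)
yv=np.array([-np.sin(a),np.cos(a),0])
G=g+yv*.017
rel(G+[0,0,.06],a+np.pi/2);rel(G-[0,0,.019],a+np.pi/2)
```

```text
[ 0.58693058 -0.11081526 -0.17990276  0.53638054] [-0.7 -2.   1.9 -0.9 -0.5 -0.  -0.1  1.9 -0.1  0.1 -0.6  0. ]
[ 0.58693058 -0.11081526 -0.17990276  0.53638054  0.01009384 -0.03121656
 -0.05181406]
[0.62146482 0.07906993 0.11      ] [0.59381188 0.08409915 0.15727602]
T [0.006, -0.0061, 0.1535] spin 0.0063
T [0.006, -0.0062, 0.2522] spin 0.0063
```

>>> drive_tool([
  {"translation": [0.006,-0.006,0.06],"spin": 0.006},
  {"translation": [0.006,-0.006,0.12],"spin": 0.006},
  {"translation": [0.006,-0.006,0.18],"spin": 0.006},
  {"translation": [0.006,-0.006,0.22],"spin": 0.006},
  {"translation": [0.006,-0.006,0.252],"spin": 0.006},
  {"translation": [0.006,-0.006,0.252],"spin": 0.006},
  {"translation": [0.006,-0.006,0.252],"spin": 0.006},
])

```text
time_s: 6.4
tool_pos: [0.5971, 0.1019, 0.1388]
eef_rot: [0.767, 0.642, 0.0, 0.0]
wrist_force: [0.8, -1.2, 0.3]
grip_width: 0.0873
finger_force: 0.0
```

>>> drive_tool([
  {"translation": [0,0,0],"spin": 0},
  {"translation": [0,0,0],"spin": 0},
  {"translation": [0,0,0],"spin": 0},
  {"translation": [0,0,0],"spin": 0},
  {"translation": [0,0,0],"spin": 0},
  {"translation": [0,0,0],"spin": 0},
], hand=1, grip_force=20)

```text
time_s: 7.0
tool_pos: [0.597, 0.1027, 0.1381]
eef_rot: [0.766, 0.643, 0.0, 0.0]
wrist_force: [-0.5, 0.6, 0.7]
grip_width: 0.047
finger_force: 0.0
```

Run:
```python
from h import *
s=sense();print(s['tool_pos'],s['grip_width'],s['wrist_force'],s['finger_force'])
i=snap('scene')['pixels'][100:300,230:430,::-1];cv2.imwrite('pics/s3.png',cv2.resize(i,None,fx=3,fy=3,interpolation=cv2.INTER_CUBIC))
```

```text
[0.59695934 0.10270976 0.13814805] 0.04701770967711433 [-0.46195662  0.63933658  0.71611108] 0.0
```

View pics/s3.png

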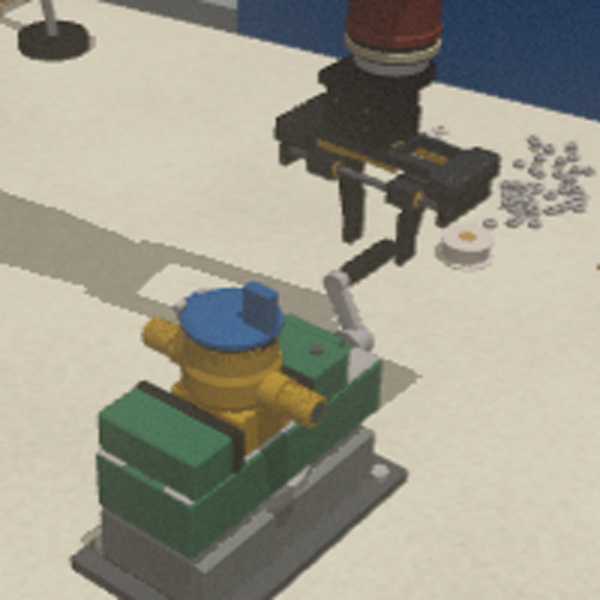

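The fingers straddle the outer half of the black grip and are still closing.

>>> drive_tool([
  {"translation": [0,0,0],"spin": 0},
  {"translation": [0,0,0],"spin": 0},
  {"translation": [0,0,0],"spin": 0},
  {"translation": [0,0,0],"spin": 0},
  {"translation": [0,0,0],"spin": 0},
  {"translation": [0,0,0],"spin": 0},
])

```text
time_s: 7.65
tool_pos: [0.5969, 0.1027, 0.138]
eef_rot: [0.766, 0.642, -0.0, -0.0]
wrist_force: [-0.5, 0.3, -0.7]
grip_width: 0.0154
finger_force: 16.6
```

Run:
```python
from h import *
s=sense();print(s['tool_pos'],s['grip_width'],s['wrist_force'],s['finger_force'])
s,c,o=wrist(['crank_grip'])
```

```text
[0.59691496 0.10265222 0.13803786] 0.015424306693528383 [-0.45754423  0.25685041 -0.7087098 ] 16.561946372967213
crank_grip pred [314.1 274.2] [([313.5, 272.4], 0.69)]
```

Run:
```python
from h import *
a=snap('scene')['pixels'][140:230,310:410,::-1];b=snap('wrist')['pixels'][200:380,200:430,::-1]
a=cv2.resize(a,(400,360),interpolation=cv2.INTER_CUBIC);b=cv2.resize(b,(400,313))
cv2.imwrite('pics/s4.png',np.hstack([a,cv2.copyMakeBorder(b,0,47,0,0,cv2.BORDER_CONSTANT)]))
```

```text
(no output)
```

View pics/s4.png

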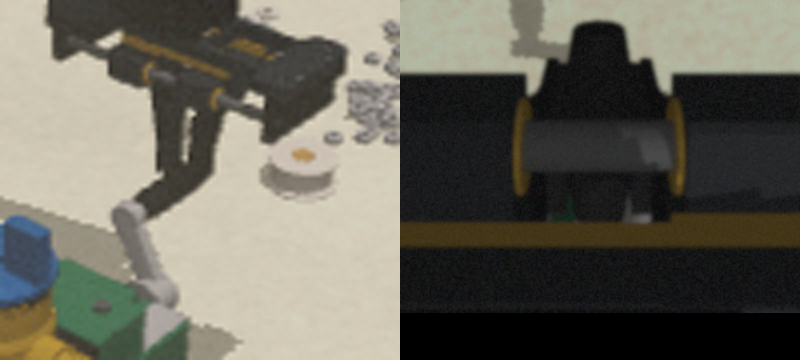

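Run:
```python
from h import *
s=sense();c=snap('scene');p=np.load('p.npy');a=p[2]
yv=np.array([-np.sin(a),np.cos(a),0])
P=lambda X:((proj(c,X)-[310,140])*4).round(0)
print('tcp',P(s['tool_pos']),'gp',P(s['tool_pos']+[0,0,.019]))
for th in (.3,.4,.536,.7,.85,1.0):
    q=p.copy();q[3]=th;g=model(q)['crank_grip'];print(th,g.round(3),P(g-.035*yv),P(g),P(g+.017*yv),P(g+.035*yv))
M=model(p)
print('hub',P(M['crank_axis']-.035*yv))
```

```text
tcp [179. 204.] gp [181. 180.]
0.3 [0.605 0.082 0.163] [148. 211.] [179. 190.] [194. 180.] [210. 170.]
0.4 [0.6   0.083 0.161] [141. 211.] [173. 190.] [188. 180.] [203. 169.]
0.536 [0.594 0.084 0.157] [133. 212.] [165. 191.] [179. 181.] [195. 170.]
0.7 [0.587 0.085 0.152] [124. 214.] [155. 193.] [170. 183.] [186. 173.]
0.85 [0.581 0.086 0.146] [116. 219.] [148. 198.] [163. 188.] [178. 177.]
1.0 [0.576 0.087 0.14 ] [110. 224.] [141. 203.] [156. 193.] [172. 183.]
hub [163. 287.]
```

```bash
cat > arc.py <<'E'
import numpy as np,sys
t0,d,n=map(float,sys.argv[1:])
print([[0,round(-.055*(np.sin(t)-np.sin(t0))/.8,4),round(.055*(np.cos(t0)-np.cos(t))/.8,4)] for t in t0+d*np.arange(1,n+1)])
E
python3 arc.py .54 .1 8
```

```text
[[0, np.float64(-0.0057), np.float64(0.0038)], [0, np.float64(-0.011), np.float64(0.0082)], [0, np.float64(-0.0158), np.float64(0.0131)], [0, np.float64(-0.0202), np.float64(0.0184)], [0, np.float64(-0.0239), np.float64(0.0242)], [0, np.float64(-0.0271), np.float64(0.0303)], [0, np.float64(-0.0297), np.float64(0.0366)], [0, np.float64(-0.0316), np.float64(0.0432)]]
```

>>> drive_tool([
  {"translation": [0,-0.0057,0.0038],"spin": 0},
  {"translation": [0,-0.011,0.0082],"spin": 0},
  {"translation": [0,-0.0158,0.0131],"spin": 0},
  {"translation": [0,-0.0202,0.0184],"spin": 0},
  {"translation": [0,-0.0239,0.0242],"spin": 0},
  {"translation": [0,-0.0271,0.0303],"spin": 0},
  {"translation": [0,-0.0297,0.0366],"spin": 0},
  {"translation": [0,-0.0316,0.0432],"spin": 0},
  {"translation": [0,-0.0316,0.0432],"spin": 0},
])

```text
time_s: 8.8
tool_pos: [0.5695, 0.1074, 0.1016]
eef_rot: [0.766, 0.643, -0.002, -0.002]
wrist_force: [-6.0, 1.2, 2.4]
grip_width: 0.014
finger_force: 17.2
```

Run:
```python
from h import *
s=sense();print(s['tool_pos'],s['grip_width'],s['wrist_force'],s['finger_force'])
c=snap('scene');print([(np.round(d['point']),d['score']) for d in viewer.landmark_of('crank_grip','scene')])
p=np.load('p.npy')
for th in (.54,1,1.2,1.34,1.5):
    q=p.copy();q[3]=th;print(th,proj(c,model(q)['crank_grip']))
```

```text
[0.56951762 0.10739647 0.10159725] 0.014041463105081647 [-5.97874878  1.24730451  2.41349814] 17.180337955942377
[(array([343., 195.]), 0.75)]
0.54 [351.06739771 187.66979293]
1 [345.36298232 190.8315726 ]
1.2 [343.72777382 193.22657338]
1.34 [342.93759064 195.19580533]
1.5 [342.40909814 197.68439506]
```

```bash
python3 arc.py 1.34 .18 10|sed 's/np.float64//g'; python3 arc.py 3.14 .18 10|sed 's/np.float64//g'; python3 arc.py 4.94 .17 10|sed 's/np.float64//g'
```

```text
[[0, (-0.0017), (0.0122)], [0, (-0.0012), (0.0246)], [0, (0.0014), (0.0366)], [0, (0.0062), (0.048)], [0, (0.013), (0.0584)], [0, (0.0215), (0.0673)], [0, (0.0315), (0.0746)], [0, (0.0426), (0.08)], [0, (0.0545), (0.0833)], [0, (0.0668), (0.0845)]]
[[0, (0.0123), (-0.0011)], [0, (0.0242), (-0.0044)], [0, (0.0354), (-0.0097)], [0, (0.0454), (-0.017)], [0, (0.0539), (-0.0259)], [0, (0.0607), (-0.0362)], [0, (0.0655), (-0.0476)], [0, (0.0683), (-0.0597)], [0, (0.0688), (-0.072)], [0, (0.0671), (-0.0843)]]
[[0, (-0.0036), (-0.0111)], [0, (-0.009), (-0.0214)], [0, (-0.0161), (-0.0307)], [0, (-0.0247), (-0.0387)], [0, (-0.0344), (-0.045)], [0, (-0.0451), (-0.0497)], [0, (-0.0565), (-0.0524)], [0, (-0.0681), (-0.0532)], [0, (-0.0797), (-0.052)], [0, (-0.091), (-0.0489)]]
```

>>> drive_tool([
  {"translation": [0,-0.0037,0.0122],"spin": 0},
  {"translation": [0,-0.0037,0.0246],"spin": 0},
  {"translation": [0,-0.0011,0.0366],"spin": 0},
  {"translation": [0,0.0037,0.048],"spin": 0},
  {"translation": [0,0.0105,0.0584],"spin": 0},
  {"translation": [0,0.019,0.0673],"spin": 0},
  {"translation": [0,0.029,0.0746],"spin": 0},
  {"translation": [0,0.0401,0.08],"spin": 0},
  {"translation": [0,0.052,0.0833],"spin": 0},
  {"translation": [0,0.0643,0.0845],"spin": 0},
])

```text
time_s: 9.9
tool_pos: [0.6262, 0.0978, 0.0384]
eef_rot: [0.766, 0.642, 0.002, 0.002]
wrist_force: [0.3, 1.1, 11.8]
grip_width: 0.0007
finger_force: 5.8
```

Run:
```python
from h import *
s=sense();print(s['tool_pos'],s['grip_width'],s['wrist_force'],s['finger_force'])
print(model(np.load('p.npy'))['crank_axis'])
```

```text
[0.62619606 0.09784544 0.03839627] 0.0006966325516387718 [ 0.2946868   1.06456094 11.80917192] 5.815264462303276
[0.62146482 0.07906993 0.11      ]
```

Run:
```python
from h import *
c=snap('scene');a=c['pixels'][140:240,300:410,::-1]
cv2.imwrite('pics/s5.png',cv2.resize(a,None,fx=6,fy=6,interpolation=cv2.INTER_CUBIC))
print([(np.round(d['point']),d['score']) for d in viewer.landmark_of('crank_grip','scene')])
p=np.load('p.npy')
for th in (1.34,1.8,2.2,2.6,2.9,3.14):
    q=p.copy();q[3]=th;print(th,proj(c,model(q)['crank_grip']),(proj(c,model(q)['crank_grip'])-[300,140])*6)
print((proj(c,sense()['tool_pos'])-[300,140])*6)
```

```text
[]
1.34 [342.93759064 195.19580533] [257.62554383 331.17483196]
1.8 [342.51391922 202.82025388] [255.08351529 376.92152329]
2.2 [344.79417273 209.96682343] [268.76503638 419.80094056]
2.6 [349.17205645 216.50472456] [295.03233871 459.02834736]
2.9 [353.46096806 220.43418737] [320.76580836 482.60512424]
3.14 [357.25899406 222.72002484] [343.55396437 496.32014903]
[369.6423357  508.82331048]
```

View pics/s5.png

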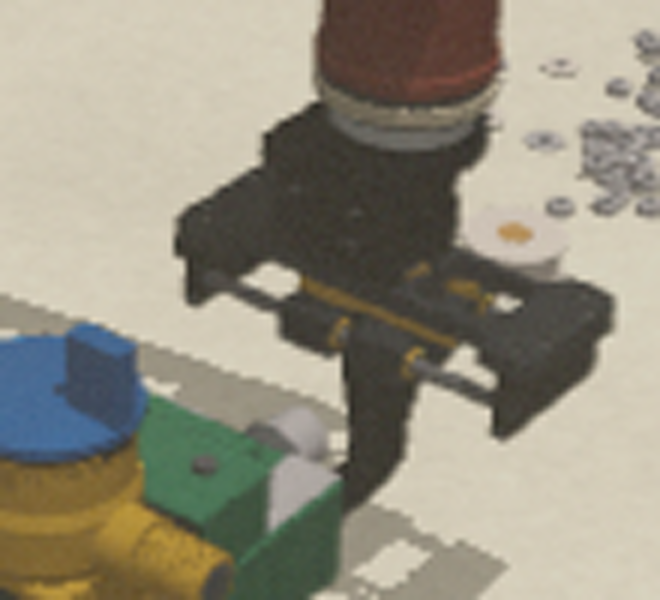

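Run:
```python
from h import *
s,c,o=wrist(['crank_grip','crank_axis'])
b=c['pixels'][180:380,200:430,::-1]; t=snap('top')['pixels'][150:250,240:340,::-1]
b=cv2.resize(b,(460,400),interpolation=cv2.INTER_CUBIC);t=cv2.resize(t,(340,340),interpolation=cv2.INTER_CUBIC)
b=np.clip(b.astype(float)*2.2,0,255).astype(np.uint8)
cv2.imwrite('pics/s6.png',np.hstack([b,cv2.copyMakeBorder(t,0,60,0,0,cv2.BORDER_CONSTANT)]))
P=lambda X:((proj(c,X)-[200,180])*2).round(0)
print('tcp',P(s['tool_pos']),'gp',P(s['tool_pos']+[0,0,.019]))
p=np.load('p.npy');a=p[2];yv=np.array([-np.sin(a),np.cos(a),0])
for th in (1.34,1.8,2.2,2.6,2.9,3.14):
    q=p.copy();q[3]=th;g=model(q)['crank_grip'];print(th,P(g-.035*yv),P(g+.035*yv))
```

```text
crank_grip pred [212.2 443.3] []
crank_axis pred [309.4 334.4] [([306.2, 327.8], 0.89)]
tcp [228. 106.] gp [228. 130.]
1.34 [-32. 488.] [-73. 193.]
1.8 [  6. 393.] [-22. 137.]
2.2 [ 62. 337.] [ 43. 104.]
2.6 [127. 302.] [117.  85.]
2.9 [178. 289.] [174.  78.]
3.14 [220. 285.] [220.  76.]
```

View pics/s6.png

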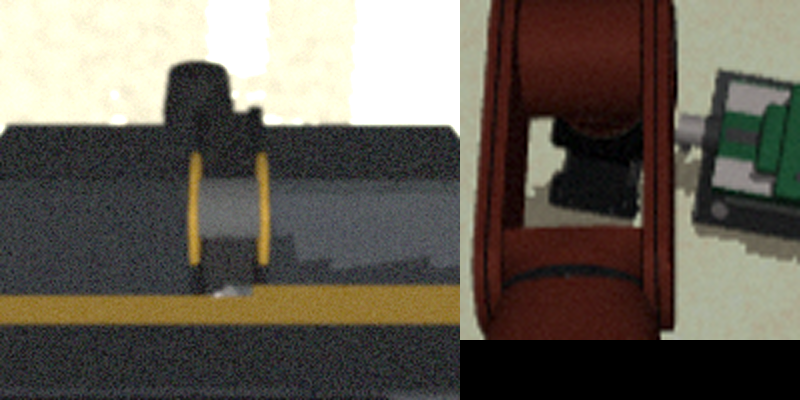

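>>> drive_tool([
  {"translation": [0,0,0],"spin": 0},
  {"translation": [0,0,0],"spin": 0},
  {"translation": [0,0,0],"spin": 0},
  {"translation": [0,0,0],"spin": 0},
  {"translation": [0,0,0],"spin": 0},
], hand=-0.2)

```text
time_s: 10.7
tool_pos: [0.623, 0.0978, 0.0355]
eef_rot: [0.766, 0.642, -0.0, 0.0]
wrist_force: [0.8, 0.0, 0.2]
grip_width: 0.0326
finger_force: 0.0
```

Run:
```python
from h import *
s=sense();print(s['wrist_force'],s['grip_width'],s['tool_pos'])
s,c,o=wrist(['crank_grip','crank_axis'],'w7.png')
i=c['pixels'][160:230,230:400].mean(2); 
for r in range(190,236,4): 
    row=c['pixels'][r].mean(1); d=np.where(row[200:430]<45)[0]+200; 
    seg=np.split(d,np.where(np.diff(d)>2)[0]+1); print(r,[(int(x[0]),int(x[-1])) for x in seg if len(x)])
```

```text
[0.76643301 0.03936036 0.20332697] 0.03258860454604289 [0.623006   0.09781183 0.03553296]
crank_grip pred [220.9 451.3] [([307.8, 270.5], 0.87)]
crank_axis pred [317.8 337.8] [([314.0, 333.6], 0.93)]
190 []
194 []
198 []
202 []
206 []
210 []
214 [(293, 318)]
218 [(292, 319)]
222 [(291, 320)]
226 [(291, 320)]
230 [(290, 321)]
234 [(270, 273), (290, 322), (355, 358)]
```

Run:
```python
from h import *
s,c,o=wrist(['crank_grip'])
p=np.load('p.npy');a=p[2];yv=np.array([-np.sin(a),np.cos(a),0]);xv=np.array([np.cos(a),np.sin(a),0])
for th in (2.6,2.8,3.0,3.14):
    q=p.copy();q[3]=th;g=model(q)['crank_grip'];print(th,g.round(4),proj(c,g).round(1),proj(c,g+.035*yv).round(1), (proj(c,g+.035*yv+.0105*xv)-proj(c,g+.035*yv-.0105*xv)).round(1))
g=model(p)['crank_axis']-[0,0,.055]
for dz in (-.02,0,.02): print(dz,proj(c,g+[0,0,dz]).round(1),proj(c,g+[0,0,dz]+.035*yv).round(1),(proj(c,g+[0,0,dz]+.035*yv+.0105*xv)-proj(c,g+[0,0,dz]+.035*yv-.0105*xv)).round(1))
print('axis',proj(c,g+[0,0,.055]).round(1))
c2=snap('scene');print([(np.round(d['point']),d['score']) for d in viewer.landmark_of('crank_grip','scene')])
```

```text
crank_grip pred [222.4 453.2] [([308.1, 271.8], 0.93)]
2.6 [0.5936 0.0841 0.0629] [268.3 281.3] [266.  223.3] [39.   0.2]
2.8 [0.6033 0.0824 0.0582] [286.4 277.2] [285.2 220.5] [38.   0.2]
3.0 [0.6138 0.0805 0.0556] [304.8 275.1] [304.6 219.1] [37.4  0.2]
3.14 [0.6214 0.0791 0.055 ] [317.8 274.7] [318.3 218.8] [37.3  0.2]
-0.02 [317.6 259.5] [318.1 208.3] [33.7  0.2]
0 [317.9 274.7] [318.5 218.8] [37.3  0.2]
0.02 [318.3 293.3] [318.9 231.8] [41.8  0.2]
axis [319.3 338.6]
[(array([356., 224.]), 0.6)]
```

```bash
cat > arc2.py <<'E'
import numpy as np,sys
x0,z0,t0,t1,l0,l1,n=map(float,sys.argv[1:]);n=int(n)
for k in range(1,n+1):
    t=t0+(t1-t0)*k/n; l=l0+(l1-l0)*min(1,k/(n*.6))
    print(round(t,2),[0,round(float(-55*np.sin(t)+l-x0)/800,4),round(float(z0-110-55*np.cos(t))/800,4)])
E
python3 arc2.py 0 55 3.05 4.55 0 9 10
```

```text
3.2 [0, 0.0059, -0.0001]
3.35 [0, 0.018, -0.0015]
3.5 [0, 0.0297, -0.0044]
3.65 [0, 0.041, -0.0087]
3.8 [0, 0.0514, -0.0144]
3.95 [0, 0.061, -0.0213]
4.1 [0, 0.0675, -0.0292]
4.25 [0, 0.0728, -0.0381]
4.4 [0, 0.0767, -0.0476]
4.55 [0, 0.0791, -0.0576]
```

>>> drive_tool([
  {"translation": [0,0,0],"spin": 0},
  {"translation": [0,0,0],"spin": 0},
  {"translation": [0,0,0],"spin": 0},
  {"translation": [0,0,0],"spin": 0},
  {"translation": [0,0,0],"spin": 0},
], hand=1, grip_force=25)

```text
time_s: 11.55
tool_pos: [0.6225, 0.0982, 0.036]
eef_rot: [0.766, 0.642, -0.0, -0.0]
wrist_force: [-1.7, 1.1, 2.9]
grip_width: 0.0201
finger_force: 1.8
```

>>> drive_tool([
  {"translation": [0,0,0],"spin": 0},
  {"translation": [0,0,0],"spin": 0},
  {"translation": [0,0,0],"spin": 0},
])

```text
time_s: 11.85
tool_pos: [0.6248, 0.0978, 0.0385]
eef_rot: [0.766, 0.643, 0.001, 0.002]
wrist_force: [-1.1, -1.1, 10.5]
grip_width: 0.002
finger_force: 5.0
```

Run:
```python
from h import *
s,c,o=wrist(['crank_grip']);print(s['grip_width'],s['finger_force'],s['wrist_force'],s['tool_pos'])
for r in range(210,240,4): 
    row=c['pixels'][r].mean(1); d=np.where(row[200:430]<45)[0]+200; 
    seg=np.split(d,np.where(np.diff(d)>2)[0]+1); print(r,[(int(x[0]),int(x[-1])) for x in seg if len(x)])
```

```text
crank_grip pred [219.5 442. ] [([312.8, 268.7], 0.87)]
0.001971143132550884 5.0082114546967205 [-1.09255311 -1.13921857 10.52914689] [0.62479969 0.09783455 0.03852573]
210 []
214 [(298, 324)]
218 [(297, 325)]
222 [(296, 326)]
226 [(296, 326)]
230 [(295, 327)]
234 [(295, 330)]
238 [(295, 331)]
```

>>> drive_tool([
  {"translation": [0,0,0],"spin": 0},
  {"translation": [0,0,0],"spin": 0},
  {"translation": [0,0,0],"spin": 0},
  {"translation": [0,0,0],"spin": 0},
  {"translation": [0.004,-0.003,0.0],"spin": 0},
  {"translation": [0.004,-0.003,0.009],"spin": 0},
  {"translation": [0.004,-0.003,0.0175],"spin": 0},
  {"translation": [0.004,-0.003,0.0175],"spin": 0},
], hand=-0.2)

```text
time_s: 12.75
tool_pos: [0.6194, 0.1016, 0.0199]
eef_rot: [0.766, 0.642, -0.001, -0.001]
wrist_force: [0.0, 0.4, 0.8]
grip_width: 0.0507
finger_force: 0.0
```

>>> drive_tool([
  {"translation": [0,0,0],"spin": 0},
  {"translation": [0,0,0],"spin": 0},
  {"translation": [0,0,0],"spin": 0},
  {"translation": [0,0,0],"spin": 0},
  {"translation": [0,0,0],"spin": 0},
  {"translation": [0,0,0],"spin": 0},
  {"translation": [0,0,0],"spin": 0},
], hand=1)

```text
time_s: 13.45
tool_pos: [0.6217, 0.1016, 0.0224]
eef_rot: [0.766, 0.642, 0.001, 0.001]
wrist_force: [2.1, -0.4, 0.0]
grip_width: 0.0202
finger_force: 25.0
```

Run:
```python
from h import *
s,c,o=wrist(['crank_grip']);print(s['grip_width'],s['finger_force'],s['wrist_force'],s['tool_pos'])
```

```text
crank_grip pred [215.7 516.6] [([315.1, 287.8], 0.85)]
0.020181377705345345 24.99820459051989 [ 2.13342493 -0.41109047  0.02752631] [0.62168279 0.10155859 0.02237027]
```

```bash
python3 arc2.py -2.2 55 3.10 4.5 0 0 10
```

```text
3.24 [0, 0.0095, -0.0003]
3.38 [0, 0.019, -0.0019]
3.52 [0, 0.0281, -0.0049]
3.66 [0, 0.0368, -0.009]
3.8 [0, 0.0448, -0.0144]
3.94 [0, 0.052, -0.0208]
4.08 [0, 0.0582, -0.0281]
4.22 [0, 0.0633, -0.0362]
4.36 [0, 0.0673, -0.045]
4.5 [0, 0.07, -0.0543]
```

>>> drive_tool([
  {"translation": [0,0.0095,-0.0003],"spin": 0},
  {"translation": [0,0.019,-0.0019],"spin": 0},
  {"translation": [0,0.0281,-0.0049],"spin": 0},
  {"translation": [0,0.0368,-0.009],"spin": 0},
  {"translation": [0,0.0448,-0.0144],"spin": 0},
  {"translation": [0,0.0448,-0.0144],"spin": 0},
])

```text
time_s: 14.15
tool_pos: [0.6558, 0.0956, 0.0335]
eef_rot: [0.766, 0.642, -0.001, -0.001]
wrist_force: [-4.3, 0.6, 6.0]
grip_width: 0.0201
finger_force: 25.0
```

Run:
```python
from h import *
s=sense();print(s['grip_width'],s['finger_force'],s['wrist_force'],s['tool_pos'])
```

```text
0.020143846305371093 24.996320373611525 [-4.3201467   0.62867388  6.01362539] [0.6558222  0.09564079 0.0334911 ]
```

```bash
python3 arc2.py 34.9 67.9 3.80 5.3 0 -1.5 10
```

```text
3.95 [0, 0.0058, -0.0051]
4.1 [0, 0.012, -0.0131]
4.25 [0, 0.017, -0.022]
4.4 [0, 0.0205, -0.0315]
4.55 [0, 0.0227, -0.0415]
4.7 [0, 0.0232, -0.0518]
4.85 [0, 0.0226, -0.0621]
5.0 [0, 0.0204, -0.0721]
5.15 [0, 0.0168, -0.0818]
5.3 [0, 0.0117, -0.0907]
```

>>> drive_tool([
  {"translation": [0,0.0058,-0.0061],"spin": 0},
  {"translation": [0,0.012,-0.0141],"spin": 0},
  {"translation": [0,0.017,-0.023],"spin": 0},
  {"translation": [0,0.0205,-0.032],"spin": 0},
  {"translation": [0,0.0227,-0.0415],"spin": 0},
  {"translation": [0,0.0232,-0.0518],"spin": 0},
  {"translation": [0,0.0226,-0.0621],"spin": 0},
  {"translation": [0,0.0204,-0.0721],"spin": 0},
  {"translation": [0,0.0168,-0.0818],"spin": 0},
  {"translation": [0,0.0117,-0.0907],"spin": 0},
])

```text
time_s: 15.15
tool_pos: [0.6677, 0.0936, 0.1083]
eef_rot: [0.766, 0.642, 0.002, 0.002]
wrist_force: [4.0, 1.6, -3.0]
grip_width: 0.0198
finger_force: 25.0
```

```bash
python3 - <<'E'
from h import *
s=sense();print(s['grip_width'],s['finger_force'],s['wrist_force'],s['tool_pos'])
E
python3 arc2.py 44.3 140.5 5.3 6.7 0 0 10
```

```text
0.019762003293405123 25.003666256088763 [ 4.03716639  1.55457831 -3.03840436] [0.6676944  0.09364734 0.1082759 ]
5.44 [0, -0.004, -0.0076]
5.58 [0, -0.0109, -0.0143]
5.72 [0, -0.0187, -0.02]
5.86 [0, -0.0271, -0.0246]
6.0 [0, -0.0362, -0.0279]
6.14 [0, -0.0456, -0.0299]
6.28 [0, -0.0552, -0.0306]
6.42 [0, -0.0648, -0.03]
6.56 [0, -0.0742, -0.028]
6.7 [0, -0.0832, -0.0247]
```

>>> drive_tool([
  {"translation": [0,-0.004,-0.0076],"spin": 0},
  {"translation": [0,-0.0109,-0.0143],"spin": 0},
  {"translation": [0,-0.0187,-0.02],"spin": 0},
  {"translation": [0,-0.0271,-0.0246],"spin": 0},
  {"translation": [0,-0.0362,-0.0279],"spin": 0},
  {"translation": [0,-0.0456,-0.0299],"spin": 0},
  {"translation": [0,-0.0552,-0.0306],"spin": 0},
  {"translation": [0,-0.0648,-0.03],"spin": 0},
  {"translation": [0,-0.0742,-0.028],"spin": 0},
  {"translation": [0,-0.0742,-0.028],"spin": 0},
])

```text
time_s: 16.15
tool_pos: [0.6074, 0.104, 0.13]
eef_rot: [0.766, 0.643, 0.001, 0.001]
wrist_force: [0.3, 0.4, 2.3]
grip_width: 0.02
finger_force: 25.0
```

Run:
```python
from h import *
s=sense();print(s['grip_width'],s['finger_force'],s['wrist_force'],s['tool_pos'])
s,c,o=wrist(['crank_grip','crank_axis'])
p=np.load('p.npy');a=p[2]
c2=snap('scene');r=viewer.landmark_of('crank_grip','scene');print([(np.round(d['point'],1),d['score']) for d in r])
for th in (6.28,6.5,6.6,6.8):
    q=p.copy();q[3]=th;print(th,proj(c2,model(q)['crank_grip']))
d=s['tool_pos'][:2]-np.array([.6195,.0795]);print('x in axis frame',d@[np.cos(a),np.sin(a)],'y',d@[-np.sin(a),np.cos(a)])
```

```text
0.02004237158079565 24.998956950148568 [0.3082844  0.44924278 2.26123715] [0.60740559 0.10399114 0.1300222 ]
crank_grip pred [296.6 286.1] [([315.0, 286.6], 0.65)]
crank_axis pred [339.1 251.3] []
[(array([356.4, 187.6]), 0.69)]
6.28 [359.93482731 188.90250797]
6.5 [356.20728202 187.73179507]
6.6 [354.55401679 187.50082011]
6.8 [351.41285326 187.6086618 ]
x in axis frame -0.01628151609725331 y 0.02193178231568448
```

>>> drive_tool([
  {"translation": [0,-0.004,0.001],"spin": 0},
  {"translation": [0,-0.0085,0.0027],"spin": 0},
  {"translation": [0,-0.0115,0.004],"spin": 0},
  {"translation": [0,-0.0115,0.004],"spin": 0},
  {"translation": [0,-0.0115,0.004],"spin": 0},
])

```text
time_s: 16.9
tool_pos: [0.599, 0.1054, 0.1265]
eef_rot: [0.766, 0.642, 0.001, 0.001]
wrist_force: [0.8, 0.4, 6.7]
grip_width: 0.0202
finger_force: 25.0
```

>>> drive_tool([
  {"translation": [0,0,0],"spin": 0},
  {"translation": [0,0,0],"spin": 0},
  {"translation": [0,0,0],"spin": 0},
  {"translation": [0,0,0],"spin": 0},
  {"translation": [0,0,0],"spin": 0},
  {"translation": [0,0,-0.05],"spin": 0},
  {"translation": [0,0,-0.11],"spin": 0},
  {"translation": [0,0,-0.17],"spin": 0},
  {"translation": [0,0,-0.23],"spin": 0},
  {"translation": [0,0,-0.27],"spin": 0},
], hand=-1)

```text
time_s: 17.9
tool_pos: [0.5986, 0.1058, 0.3457]
eef_rot: [0.766, 0.642, 0.002, 0.001]
wrist_force: [0.7, 1.0, 0.6]
grip_width: 0.0851
finger_force: 0.0
```

Run:
```python
from h import *
import pickle
p=np.load('p.npy');obs=[]
for n in ['scene','top']:
  for k in range(2):
    c=snap(n)
    for l in ['crank_axis','crank_grip','meter','lid_hinge','lug']:
        r=viewer.landmark_of(l,n)
        if r and r[0]['score']>.5: obs.append((l,c,np.array(r[0]['point']),r[0]['score']))
s,c,o=wrist(['crank_grip','crank_axis']);print(s['time_s'],s['tool_pos'])
obs+=[x for x in o if x[3]>.6]
pickle.dump(obs,open('o3.pkl','wb'))
p[3]=.4
r=fit(obs,p);print(r.cost,r.x.round(4))
for l,c,pt,w in obs: print(l,np.round(proj(c,model(r.x)[l])-pt,1))
for l,X in model(r.x).items(): print(l,X.round(4))
np.save('p3.npy',r.x)
```

```text
crank_grip pred [313.7 194. ] [([315.8, 194.6], 0.8)]
crank_axis pred [334.4 185.4] []
19.1 [0.5979275  0.10572844 0.34125057]
31.309175221611394 [ 0.5968 -0.1081 -0.0927  0.3192  0.0014 -0.0396 -0.0747]
crank_axis [-1.   1.6]
crank_grip [-0.6  0.6]
meter [-1.7  1.6]
lid_hinge [-4.3 -0.2]
lug [ 0.5 -0.4]
crank_axis [-0.2 -0.1]
crank_grip [-3.2 -0.9]
lid_hinge [-1.6 -0.1]
lug [ 1.8 -0.3]
crank_axis [ 1.9 -0.3]
meter [-0.7  4. ]
lid_hinge [-0.8 -4.6]
lug [ 1.4 -1.6]
crank_axis [ 0.3 -0.4]
crank_grip [-2.3 -0.2]
meter [-2.7  3.8]
lid_hinge [ 0.5 -2.7]
lug [-0.1 -1.7]
crank_grip [ 0.7 -1.4]
vise [ 0.5968 -0.1081  0.    ]
crank_axis [0.6147 0.0841 0.11  ]
crank_grip [0.5975 0.0857 0.1622]
meter [ 0.5946 -0.1476  0.13  ]
lid_hinge [ 0.5541 -0.1408  0.23  ]
lug [ 0.6212 -0.1521  0.258 ]
```

Run:
```python
from h import *
rel([.621,-.152,.35],-.17)
```

```text
T [-0.3122, 0.0846, -0.011] spin 0.2491
```

>>> drive_tool([
  {"translation": [-0.3122,0.0846,-0.011],"spin": 0.249},
  {"translation": [-0.3122,0.0846,-0.011],"spin": 0.249},
  {"translation": [-0.3122,0.0846,-0.011],"spin": 0.249},
  {"translation": [-0.3122,0.0846,-0.011],"spin": 0.249},
  {"translation": [-0.3122,0.0846,-0.011],"spin": 0.249},
  {"translation": [-0.3122,0.0846,-0.011],"spin": 0.249},
  {"translation": [-0.3122,0.0846,-0.011],"spin": 0.249},
  {"translation": [-0.3122,0.0846,-0.011],"spin": 0.249},
  {"translation": [-0.3122,0.0846,-0.011],"spin": 0.249},
  {"translation": [-0.3122,0.0846,-0.011],"spin": 0.249},
])

```text
time_s: 20.25
tool_pos: [0.6209, -0.1522, 0.3499]
eef_rot: [0.998, -0.056, -0.0, -0.0]
wrist_force: [0.5, -0.2, -0.1]
grip_width: 0.0871
finger_force: 0.0
```

>>> drive_tool([
  {"translation": [0,0,0],"spin": 0.027},
  {"translation": [0,0,0],"spin": 0.027},
  {"translation": [0,0,0],"spin": 0.027},
])

```text
time_s: 20.55
tool_pos: [0.621, -0.152, 0.35]
eef_rot: [0.991, -0.135, -0.0, -0.0]
wrist_force: [0.3, 0.0, -0.1]
grip_width: 0.0869
finger_force: 0.0
```

Run:
```python
from h import *
import pickle
obs=pickle.load(open('o3.pkl','rb'));p=np.load('p3.npy')
for k in range(2):
    s,c,o=wrist(['lug','lid_hinge','meter'],'w8.png'); obs+=o
print(s['tool_pos'],s['time_s'],s['eef_rot'])
obs=[x for x in obs if x[0] in('lug','lid_hinge','meter')]
f=lambda q:np.concatenate([w*(proj(c,model(np.r_[q[:2],q[2],0,0,0,0])[l])-pt) for l,c,pt,w in obs])
r=least_squares(f,[*model(p)['meter'][:2],-.17],loss='soft_l1',f_scale=2);print(r.x,r.cost)
M=model(np.r_[r.x,0,0,0,0]);print(M['lug'],M['lid_hinge'])
for l,c,pt,w in obs: print(l,np.round(proj(c,M[l])-pt,1),round(w,2))
np.save('m.npy',r.x)
```

```text
lug pred [312.  200.5] [([316.8, 199.2], 0.57), ([442.9, 217.2], 0.24)]
lid_hinge pred [314.7 255. ] [([325.6, 252.7], 0.96)]
meter pred [313.4 194.1] [([315.0, 195.0], 0.66)]
lug pred [312.  200.5] [([320.3, 201.2], 0.57), ([293.3, 183.8], 0.48)]
lid_hinge pred [314.8 254.9] [([319.0, 255.2], 0.93)]
meter pred [313.4 194.1] [([315.1, 194.4], 0.59)]
[ 0.62096025 -0.15199368  0.34999729] 20.75 [ 9.90735875e-01 -1.35802894e-01 -5.68299144e-07 -1.08127280e-06]
[ 0.59131942 -0.14816097 -0.19946984] 41.41161127418287
[ 0.61778406 -0.15351101  0.258     ] [ 0.55113238 -0.14003683  0.23      ]
meter [-3.   1.2] 0.76
lid_hinge [-5.2 -0.7] 0.85
lug [-1.2 -0.6] 0.96
lid_hinge [-2.5 -0.6] 0.66
lug [ 0.1 -0.5] 0.61
meter [-0.5  5. ] 0.83
lid_hinge [-1.  -3.5] 0.81
lug [ 1.9 -0.3] 0.61
meter [-2.5  4.8] 0.82
lid_hinge [ 0.3 -1.6] 0.76
lug [ 0.4 -0.4] 0.93
lug [-0.7 -0. ] 0.57
lid_hinge [-5.3  1. ] 0.96
meter [ 1.9 -1.9] 0.66
lug [-4.2 -2. ] 0.57
lid_hinge [ 1.4 -1.5] 0.93
meter [ 1.8 -1.3] 0.59
```

Run:
```python
import cv2
i=cv2.imread('pics/w8.png')[150:290,230:420];cv2.imwrite('pics/w8c.png',cv2.resize(i,None,fx=4,fy=4,interpolation=cv2.INTER_CUBIC))
```

```text
(no output)
```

View pics/w8c.png

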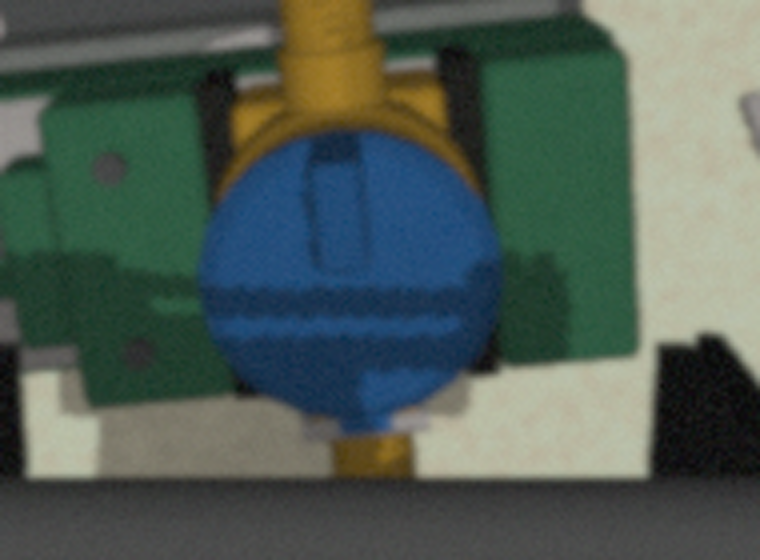

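```bash
cat >> h.py <<'E'
def back(c,uv,z):
    d=c['R'].T@np.linalg.solve(c['camera_matrix'],np.array([*uv,1.])); C=-c['R'].T@c['t']; return C+d*(z-C[2])/d[2]
E
python3 - <<'E'
from h import *
s,c,o=wrist([]);print(s['tool_pos'])
X=back(c,(315,204.2),.269);print(X)
for px in [(313,163),(360,163),(370,268),(320,272)]: print(back(c,(230+px[0]/4,150+px[1]/4),.269).round(4))
H=back(c,(230+91,150+106),.235);print('hinge-ish',H)
rel([X[0],X[1],.30],-.188); rel([X[0],X[1],.245],-.188)
E
```

```text
[ 0.62097478 -0.15197652  0.3500013 ]
[ 0.61653867 -0.15208544  0.269     ]
[ 0.63   -0.1497  0.269 ]
[ 0.6272 -0.1596  0.269 ]
[ 0.6032 -0.1553  0.269 ]
[ 0.6053 -0.1443  0.269 ]
hinge-ish [ 0.55077804 -0.14037211  0.235     ]
T [-0.0053, 0.0016, 0.0625] spin -0.0137
T [-0.0053, 0.0016, 0.1313] spin -0.0137
```

>>> drive_tool([
  {"translation": [-0.0053,0.0016,0.04],"spin": -0.0137},
  {"translation": [-0.0053,0.0016,0.08],"spin": -0.0137},
  {"translation": [-0.0053,0.0016,0.11],"spin": -0.0137},
  {"translation": [-0.0053,0.0016,0.128],"spin": -0.0137},
  {"translation": [-0.0053,0.0016,0.1355],"spin": -0.0137},
  {"translation": [-0.0053,0.0016,0.1355],"spin": -0.0137},
])

```text
time_s: 21.6
tool_pos: [0.6165, -0.1521, 0.2414]
eef_rot: [0.996, -0.094, -0.0, -0.0]
wrist_force: [-0.4, -0.4, 0.3]
grip_width: 0.0869
finger_force: 0.0
```

>>> drive_tool([
  {"translation": [0,0,0],"spin": 0},
  {"translation": [0,0,0],"spin": 0},
  {"translation": [0,0,0],"spin": 0},
  {"translation": [0,0,0],"spin": 0},
  {"translation": [0,0,0],"spin": 0},
  {"translation": [0,0,0],"spin": 0},
  {"translation": [0,0,0],"spin": 0},
  {"translation": [0,0,0],"spin": 0},
  {"translation": [0,0,0],"spin": 0},
  {"translation": [0,0,0],"spin": 0},
], hand=1, grip_force=40)

```text
time_s: 22.6
tool_pos: [0.6165, -0.1521, 0.2416]
eef_rot: [0.996, -0.094, -0.0, -0.0]
wrist_force: [-0.1, -0.5, 0.1]
grip_width: 0.0145
finger_force: 0.0
```

>>> drive_tool([
  {"translation": [0,0,0],"spin": 0},
  {"translation": [0,0,0],"spin": 0},
  {"translation": [0,0,0],"spin": 0},
  {"translation": [0,0,0],"spin": 0},
  {"translation": [0,0,0],"spin": 0},
])

```text
time_s: 23.1
tool_pos: [0.617, -0.1524, 0.2426]
eef_rot: [0.996, -0.094, 0.001, 0.0]
wrist_force: [-1.2, 0.2, 5.8]
grip_width: 0.0008
finger_force: 2.8
```

>>> drive_tool([
  {"translation": [0,0,0],"spin": 0},
  {"translation": [0,0,0],"spin": 0},
  {"translation": [0,0,0],"spin": 0},
  {"translation": [0,0,0],"spin": 0},
  {"translation": [0,0,0.005],"spin": 0},
  {"translation": [0,0,0.01],"spin": 0},
  {"translation": [0,0,0.015],"spin": 0},
], hand=-0.2)

```text
time_s: 23.8
tool_pos: [0.6162, -0.1518, 0.2284]
eef_rot: [0.996, -0.094, -0.001, -0.0]
wrist_force: [-0.8, -0.3, -1.3]
grip_width: 0.0474
finger_force: 0.0
```

>>> drive_tool([
  {"translation": [0,0,0.005],"spin": 0},
  {"translation": [0,0,0.01],"spin": 0},
  {"translation": [0,0,0.01],"spin": 0},
])

```text
time_s: 24.1
tool_pos: [0.6161, -0.1519, 0.2205]
eef_rot: [0.996, -0.094, -0.001, -0.0]
wrist_force: [0.4, -0.0, -0.6]
grip_width: 0.0517
finger_force: 0.0
```

Run:
```python
from h import *
s,c,o=wrist(['lug']);print(s['tool_pos'],s['grip_width'],s['wrist_force'])
im=c['pixels'].astype(int);b=(im[:,:,2]>im[:,:,0]+35)&(im[:,:,2]>60)
ys,xs=np.where(b);print(xs.min(),xs.max(),ys.min(),ys.max())
```

```text
lug pred [308.3 258.2] [([317.1, 258.2], 0.94), ([542.7, 250.0], 0.46)]
[ 0.61607453 -0.15187072  0.2205352 ] 0.05166087935776232 [ 0.41991434 -0.02335048 -0.55382184]
257 630 12 326
```

>>> drive_tool([
  {"translation": [0,0,0],"spin": 0},
  {"translation": [0,0,0],"spin": 0},
  {"translation": [0,0,0],"spin": 0},
  {"translation": [0,0,0],"spin": 0},
  {"translation": [0,0,0],"spin": 0},
  {"translation": [0,0,0],"spin": 0},
  {"translation": [0,0,0],"spin": 0},
  {"translation": [0,0,0],"spin": 0},
  {"translation": [0,0,0],"spin": 0},
], hand=1, grip_force=40)

```text
time_s: 25.1
tool_pos: [0.6167, -0.1513, 0.2216]
eef_rot: [0.996, -0.094, 0.0, -0.0]
wrist_force: [1.3, 5.0, 0.2]
grip_width: 0.0118
finger_force: 40.0
```

>>> drive_tool([
  {"translation": [-0.0004,0,-0.0017],"spin": 0},
  {"translation": [-0.0013,0,-0.0034],"spin": 0},
  {"translation": [-0.0025,0,-0.0058],"spin": 0},
  {"translation": [-0.0039,0,-0.0081],"spin": 0},
  {"translation": [-0.0061,0,-0.012],"spin": 0},
  {"translation": [-0.0086,0,-0.0159],"spin": 0},
  {"translation": [-0.0086,0,-0.0159],"spin": 0},
])

```text
time_s: 25.8
tool_pos: [0.6096, -0.1501, 0.2325]
eef_rot: [0.996, -0.094, -0.001, -0.001]
wrist_force: [2.5, 4.1, -6.3]
grip_width: 0.0119
finger_force: 40.0
```

Run:
```python
from h import *
s=sense();print(s['grip_width'],s['finger_force'],s['wrist_force'],s['tool_pos'],s['ft_torque'])
c=snap('scene')
for l in ('lug','lid_hinge','meter'): print(l,[(np.round(d['point'],1),round(d['score'],2)) for d in viewer.landmark_of(l,'scene')[:1]])
m=np.load('m.npy')
from math import *
h=np.array([.5511,-.140,.23]);u=np.array([cos(-.19),sin(-.19),0])
for f in (0,.1,.2,.3,.4): print(f,proj(c,h+u*(.068*cos(f)-.028*sin(f))+[0,0,.068*sin(f)+.028*cos(f)]).round(1))
```

```text
0.011886466365569429 40.008414638641625 [ 2.47545559  4.10074308 -6.30280918] [ 0.60955039 -0.15007299  0.2324715 ] [ 0.73484456 -0.72074354  0.366008  ]
lug [(array([316.6, 195.1]), 0.78)]
lid_hinge [(array([295.8, 198.7]), 0.61)]
meter [(array([305.8, 240.7]), 0.69)]
0 [315.9 200.5]
0.1 [314.9 197.4]
0.2 [313.6 194.4]
0.3 [312.1 191.3]
0.4 [310.4 188.4]
```

>>> drive_tool([
  {"translation": [-0.0028,0,-0.0037],"spin": 0},
  {"translation": [-0.0055,0,-0.0072],"spin": 0},
  {"translation": [-0.008,0,-0.0102],"spin": 0},
  {"translation": [-0.0104,0,-0.0128],"spin": 0},
  {"translation": [-0.0104,0,-0.0128],"spin": 0},
  {"translation": [-0.0104,0,-0.0128],"spin": 0},
  {"translation": [-0.0104,0,-0.0128],"spin": 0},
  {"translation": [-0.0104,0,-0.0128],"spin": 0},
])

```text
time_s: 26.8
tool_pos: [0.6007, -0.1486, 0.2435]
eef_rot: [0.996, -0.094, -0.001, -0.001]
wrist_force: [-0.2, 4.8, -7.7]
grip_width: 0.0117
finger_force: 40.0
```

Run:
```python
from h import *
from math import *
s=sense();print(s['grip_width'],s['finger_force'],s['wrist_force'],s['tool_pos'],s['joint_vel'].round(3))
h=np.array([.5511,-.140,.23]);u=np.array([cos(-.19),sin(-.19),0])
for n in('scene','top'):
  c=snap(n)
  for l in ('lug','lid_hinge','meter','crank_grip'): print(n,l,[(np.round(d['point'],1),round(d['score'],2)) for d in viewer.landmark_of(l,n)[:1]])
  for f in (.2,.3,.4,.5): print(f,proj(c,h+u*(.068*cos(f)-.028*sin(f))+[0,0,.068*sin(f)+.028*cos(f)]).round(1))
c=snap('scene');i=c['pixels'][160:260,260:380,::-1];cv2.imwrite('pics/end.png',cv2.resize(i,None,fx=5,fy=5,interpolation=cv2.INTER_CUBIC))
```

```text
0.011669747082942628 39.99882617280974 [-0.19513844  4.77068937 -7.71099521] [ 0.60072319 -0.1486239   0.24352405] [-0.    -0.001  0.001 -0.     0.001 -0.   ]
scene lug [(array([311. , 193.3]), 0.79)]
scene lid_hinge [(array([293.5, 201. ]), 0.59)]
scene meter [(array([310.1, 237.3]), 0.83)]
scene crank_grip [(array([354.7, 188. ]), 0.55)]
0.2 [313.6 194.4]
0.3 [312.1 191.3]
0.4 [310.4 188.4]
0.5 [308.5 185.6]
top lug [(array([373.7, 183.3]), 0.67)]
top lid_hinge [(array([368. , 205.8]), 0.74)]
top meter [(array([367.9, 189.7]), 0.56)]
top crank_grip [(array([288.6, 187.8]), 0.73)]
0.2 [375.  180.4]
0.3 [375.  181.7]
0.4 [374.9 183.2]
0.5 [374.8 185. ]
```

Run:
```python
from h import *
a=cv2.imread('pics/scene0.png');c=snap('scene');b=c['pixels'][:,:,::-1].copy()
s=sense();print(s['joint_vel'].round(3),s['time_s'])
# near tail/body patch below the lid, and lug patch
for n,(x0,x1,y0,y1) in dict(tail=(318,342,222,242),body=(296,318,216,240),farTail=(276,288,204,214),vise=(265,300,240,280)).items():
    m=cv2.matchTemplate(b[y0-15:y1+15,x0-15:x1+15],a[y0:y1,x0:x1],cv2.TM_CCOEFF_NORMED);_,v,_,l=cv2.minMaxLoc(m);print(n,l[0]-15,l[1]-15,round(v,2))
for k in range(2):
    snap('scene');print([(np.round(d['point'],1).tolist(),round(d['score'],2)) for l in('lug','meter') for d in viewer.landmark_of(l,'scene')[:1]])
for im in(a,b):
    i=im.astype(int);m=(i[:,:,0]>i[:,:,2]+35)&(i[:,:,0]>70);m[:180]|=False;ys,xs=np.where(m[180:225,285:335]);print('blue',xs.min()+285,xs.max()+285,ys.min()+180,ys.max()+180,len(xs))
```

```text
[ 0.    -0.001  0.    -0.002  0.001 -0.001] 27.4
tail 0 0 0.92
body 0 0 0.91
farTail 0 0 0.96
vise 0 0 0.97
[([312.1, 189.7], 0.83), ([308.5, 243.2], 0.84)]
[([307.4, 239.5], 0.71)]
blue 290 324 194 215 432
blue 289 321 185 208 221
```

```bash
python3 -c "
from rig import *
print(finish_job())"
```

```text
the job is handed in; nothing more can be done
None
```

I handed the job in at about 27 s with the vise wound shut to a crank angle of roughly 6.6–6.7 and the fingers holding the lid still by its lug at roughly 0.3–0.4 rad. Image matching showed the meter had not moved; I got no verdict back and had no direct reading of the jaw force or lid angle.

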